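Refill the tip-out nut bin from the scoop

TASK

Refill the nut bin: draw open the tip-out bin that has a square nut on its front, take the scoop by its handle and pour all six nuts from it into that bin. Finish with the empty scoop standing flat on the table and the bin pressed fully shut past its catch; leave the other two bins shut and the other things on the bench where they are.

Things in the scene. Friction and masses are not known exactly. Their poses are not given: they have to be found in the camera images.
- nut_bin (a joint): Tilt of the nut bin (rad): 0 = shut, 0.62 = tipped open against its stop. It swings out towards the robot about a level hinge low down near its front and stays tipped past about 0.4. A sprung roller catch holds it shut: 7 to 9 N at the pull to draw it open or press it home; pressed short of the catch it rests ajar at about 0.13
- nut_bin_case: Grey case of the nut bin, 124 deep (x) x 120 wide (y) x 176 high mm, one of three alike, clipped side by side (pitch 121.5 mm) and fixed to the table, fronts (-x) towards the robot; which place the nut bin has in the row varies. The bin in it is blue, with a bright steel square nut fixed on the card on its front. Origin: middle of its underside
- nut_bin_hinge (a point): Hinge of the nut bin, mid-width, 36 mm above the table; fixed in the case. Its x axis points into the case (away from the bin's front), y along the hinge, z up. The case's front edge lies 27 mm before the hinge (at x = -0.027), its top 140 mm above it
- nut_bin_pull (a point): Middle of the black bow pull on the nut bin's front: a round bar 10 mm thick and 56 mm long along y, standing 38 mm off the front panel (33 mm clear gap behind it). Moves with the bin, so do its axes (x into the bin, z up along the front panel). With the bin shut it lies 67 mm before the hinge and 118 mm above it, 22 mm below the case's top
- nut_bin_lip (a point): Middle of the top edge of the nut bin's front panel (4 mm thick, 114 mm wide), 27 mm before the hinge and 130 mm above it with the bin shut. With the bin fully open it lies 98 mm before and 90 mm above the hinge; the mouth is the opening between it and the case's front edge, 103 mm wide
- nut_bin_in (a point): Middle of the inner floor of the nut bin, moving and turning with it: x to the back, y along its width, z up from the floor. Inside it is 106 mm long (x), 103 mm wide (y); back wall 67 mm high, front panel 137 mm
- washer_bin (a joint): Tilt of the neighbouring bin with a brass washer on its front (rad, 0 = shut); stays shut
- bolt_bin (a joint): Tilt of the neighbouring bin with a dark bolt on its front (rad, 0 = shut); stays shut
- scoop: Cast aluminium flat-bottomed hardware scoop with a black handle, loose, about 0.16 kg, holding the nuts. Origin: middle of the bowl's underside; x points to the open pouring nose, z up. Bowl 78 mm wide, back wall 56 mm high at x = -48 mm, sides sloping down to the nose; floor level from x = -45 to 40 mm, then ramping up at 17 degrees to the lip
- scoop_grip (a point): Front part of the scoop's handle, where to take it: 90 mm behind the scoop's origin and 50 mm above its underside. The handle is a flat-sided bar 20 mm wide (along the scoop's y), 18 mm high, from 64 to 168 mm behind the origin, rising a little to its end
- scoop_lip (a point): Middle of the scoop's pouring lip (76 mm wide), 78 mm before its origin, 14.5 mm above its underside
- tape_measure: Yellow and black tape measure, 36 x 80 x 64 mm, a bystander; origin under its middle
- sanding_block: Wooden sanding block with red abrasive, 69 x 124 x 30 mm, a bystander; origin under its middle
- offcut4: Wooden offcut, 35 x 70 x 35 mm, a bystander; origin under its middle
- wedge: Small wooden wedge, 36 x 90 x 18 mm, a bystander; origin under its middle
- dowel_stock: Piece of square hardwood stock, 16 x 120 x 16 mm, a bystander; origin under its middle
- nut1: Bright steel square nut 1 of 6, 22 x 22 mm, 12 mm thick, 25 g; origin in the middle of its underside. At the start the six lie heaped in the scoop
- nut2: Bright steel square nut 2 of 6, 22 x 22 mm, 12 mm thick, 25 g; origin in the middle of its underside. At the start the six lie heaped in the scoop
- nut3: Bright steel square nut 3 of 6, 22 x 22 mm, 12 mm thick, 25 g; origin in the middle of its underside. At the start the six lie heaped in the scoop
- nut4: Bright steel square nut 4 of 6, 22 x 22 mm, 12 mm thick, 25 g; origin in the middle of its underside. At the start the six lie heaped in the scoop
- nut5: Bright steel square nut 5 of 6, 22 x 22 mm, 12 mm thick, 25 g; origin in the middle of its underside. At the start the six lie heaped in the scoop
- nut6: Bright steel square nut 6 of 6, 22 x 22 mm, 12 mm thick, 25 g; origin in the middle of its underside. At the start the six lie heaped in the scoop

How it is judged (in metres and radians):
On the way, in this order (a step that is already met when the one before it is completed fails the run):
1. the nut bin is tipped open (more than 0.4 rad) (value of joint nut_bin above 0.4 rad), for 0.2 s.
2. the scoop is held up over the table (origin above 0.1 m) and tipped by more than 0.6 rad (height (world z) of scoop above 0.1 m and angle between scoop's own z axis and vertical above 0.6 rad), for 0.2 s.
3. all six nuts lie in the open nut bin (x of nut1 in the frame of nut_bin_in between -0.058 and 0.056 m and y of nut1 in the frame of nut_bin_in between -0.053 and 0.053 m and z of nut1 in the frame of nut_bin_in between -0.008 and 0.085 m and x of nut2 in the frame of nut_bin_in between -0.058 and 0.056 m and y of nut2 in the frame of nut_bin_in between -0.053 and 0.053 m and z of nut2 in the frame of nut_bin_in between -0.008 and 0.085 m and x of nut3 in the frame of nut_bin_in between -0.058 and 0.056 m and y of nut3 in the frame of nut_bin_in between -0.053 and 0.053 m and z of nut3 in the frame of nut_bin_in between -0.008 and 0.085 m and x of nut4 in the frame of nut_bin_in between -0.058 and 0.056 m and y of nut4 in the frame of nut_bin_in between -0.053 and 0.053 m and z of nut4 in the frame of nut_bin_in between -0.008 and 0.085 m and x of nut5 in the frame of nut_bin_in between -0.058 and 0.056 m and y of nut5 in the frame of nut_bin_in between -0.053 and 0.053 m and z of nut5 in the frame of nut_bin_in between -0.008 and 0.085 m and x of nut6 in the frame of nut_bin_in between -0.058 and 0.056 m and y of nut6 in the frame of nut_bin_in between -0.053 and 0.053 m and z of nut6 in the frame of nut_bin_in between -0.008 and 0.085 m and value of joint nut_bin above 0.3 rad), for 0.2 s.
At the end, for the whole second after the job is handed in: all six nuts lie inside the nut bin, the nut bin is shut behind its catch (tilt below 0.05 rad) and still, the other two bins are shut (below 0.05 rad), and the scoop stands upright (within 0.1 rad) and at rest on the table top (underside within 12 mm of it) (x of nut1 in the frame of nut_bin_in between -0.058 and 0.056 m and y of nut1 in the frame of nut_bin_in between -0.053 and 0.053 m and z of nut1 in the frame of nut_bin_in between -0.008 and 0.085 m and x of nut2 in the frame of nut_bin_in between -0.058 and 0.056 m and y of nut2 in the frame of nut_bin_in between -0.053 and 0.053 m and z of nut2 in the frame of nut_bin_in between -0.008 and 0.085 m and x of nut3 in the frame of nut_bin_in between -0.058 and 0.056 m and y of nut3 in the frame of nut_bin_in between -0.053 and 0.053 m and z of nut3 in the frame of nut_bin_in between -0.008 and 0.085 m and x of nut4 in the frame of nut_bin_in between -0.058 and 0.056 m and y of nut4 in the frame of nut_bin_in between -0.053 and 0.053 m and z of nut4 in the frame of nut_bin_in between -0.008 and 0.085 m and x of nut5 in the frame of nut_bin_in between -0.058 and 0.056 m and y of nut5 in the frame of nut_bin_in between -0.053 and 0.053 m and z of nut5 in the frame of nut_bin_in between -0.008 and 0.085 m and x of nut6 in the frame of nut_bin_in between -0.058 and 0.056 m and y of nut6 in the frame of nut_bin_in between -0.053 and 0.053 m and z of nut6 in the frame of nut_bin_in between -0.008 and 0.085 m and value of joint each of nut_bin, washer_bin, bolt_bin below 0.05 rad and angle between scoop's own z axis and vertical below 0.1 rad and height (world z) of scoop between -0.01 and 0.012 m and linear speed of scoop below 0.02 m/s and velocity of joint nut_bin below 0.05 rad/s); the robot touches nothing.
It fails at once if one of the other two bins is drawn open (more than 0.2 rad) (value of joint any of washer_bin, bolt_bin above 0.2 rad).
It fails at once if a bystander (tape measure, sanding block, offcut, wedge, hardwood piece) is moved by more than 40 mm (distance of any of tape_measure, sanding_block, offcut4, wedge, dowel_stock from where it was at the start of the episode above 0.04 m).
It also fails if it takes over 72 s, if anything falls off the work surface, if the arm or the gripper's body presses on something with over 40 N, if the wrist force passes 120 N, or if a joint passes its speed limit or range.

ROBOT

A 6-joint arm with a two-finger parallel gripper is mounted at the origin on a cart in front of the work surface, level with it; the furniture and walls round the work are solid. World frame = base frame: x ahead of the robot, y to its left, z up, the work surface at z = 0. Lengths are in mm, angles in rad, forces in N, time in s.
With the tool pointing down it reaches from about 250 to 800 mm from the base axis. Payload 8.5 kg.
Tool frame: the origin (TCP) lies on the centre line of the jaws, within the pads' length; the fingertips stand 11 mm ahead of it and the grasp point (between the pads) lies 8 mm behind it; y points along the fingers, x is the direction in which the jaws open and shut, and the axes are right-handed (so a half turn about y gives the same grasp; the last joint's range is limited). The gripper opens to 85 mm and grips with 20 to 120 N. Pads are 22 mm wide; open, the fingers measure 114 mm over their backs; the gripper's body (76 mm by 85 mm) begins 54 mm behind the grasp point. The pads swing forward as they close: fully open they stand 13 mm farther back than shut.
Start: joints at [-1.241, 0.238, -0.013, 1.319, 0, 1.571], TCP at [170.007, -496.664, 220.276] pointing down, gripper open.
Joint ranges: [-2.66, 2.66], [-1.03, 1.9], [-1.14, 1.46], [-1.82, 2.27], [-1.45, 1.34], [-3.14, 3.14]. Speed limits (rad/s): [2.22, 2.22, 2.79, 3.14, 3.14, 3.14].

INTERFACE

Orientations are given as a unit quaternion [w, x, y, z].
In Python, from plant import * gives the robot as it stands. The module is installed in compiled form; this text tells all that it offers.
- The arm moves only by the tool servo_tool, never from a script. Its argument "series" is a list of rows, each a list of 6 numbers: the shift along the tool's x, y, z in mm, then the turn, a rotation vector about the tool's x, y, z in rad. A call has 1 to 5 rows; each row is the pose to reach, as a shift and turn from the pose measured when the call began, along the tool's axes at that moment; what a row does not reach only later rows make up. A row lasts 1/8 s, in which the tool goes at most 62.5 mm and 10.7 degrees, less where a joint would pass 70% of its speed; a pose out of reach is approached as far as the arm can. A call with a gripper value outside its range is refused whole. "hand" is the finger opening in mm, from 0 to 85.4, set as the call begins (left out, the last holds). The fingers move at their own pace and stop on an object; "grip_force" is the grip in N (left out, the last holds). Time passes only in rows, so rows that repeat a pose let the fingers close. It gives the time, the measured TCP pose, the force and the opening at its end, in the units of the state.
- get_state(): the state, without advancing time (a new reading comes with each control period).
- capture(name): name is "scene" or "top" or "wrist"; returns a dict with "img" (384x512x3 uint8, red, green, blue), "camera_matrix" (3x3 intrinsics, pixels), "dist" ([k1, k2, p1, p2, k3] as OpenCV has them; the pictures are not rectified), "extrinsics" (4x4, takes a point from camera to world coordinates). Camera axes: x right, y down, z forward; pixel columns grow to the right and rows downward; lengths in mm; the calibration is good to about 2 mm. A picture is of the moment at which its call begins. There is no depth.
- hand_in(): hands the job in, once; it reports no verdict.
The state is a dict: "time": time; "q": joint angles; "qvel": joint speeds; "joint_efforts": joint torques, N m; "tcp_pos": TCP position; "ee_rot": TCP orientation; "force": force on the tool from outside, world axes, zero at the start; "torque": the same for the moment, N m; "gripper_width": finger opening in mm.
Only numpy, scipy, OpenCV 4.12 (cv2) and the standard library are available. Lean on these libraries where they do the work, as an engineer would, in place of code of your own. Each camera call takes 0.05 s, during which the arm holds its last target. There are 200 camera calls.

## Working session

There is one attempt and no reset: what is moved stays moved. The work goes in short steps, Python scripts to look and compute and a tool call to move; the robot and the scene stay as the last step left them, time stands still between calls to the robot, and variables do not carry over. Pictures are saved under pics/ and viewed, about 8 in all and at most 12, crops included, and the job is handed in when it is done.

Besides the shell and the picture viewer there is one more tool, called after "Emit:" in YAML: its name, and indented under it one key for each argument. servo_tool: Moves the arm, as the interface text tells. Its arguments: {"type":"object","properties":{"series":{"type":"array","items":{"type":"array","items":{"type":"number"}}},"hand":{"type":"number"},"grip_force":{"type":"number"}},"required":["series"]}

```bash
mkdir -p pics
cat > h.py <<'E'
from plant import *
import numpy as np, cv2
from scipy.spatial.transform import Rotation as R
def ray(c,uv):
    p=cv2.undistortPoints(np.array([[uv]],float),c['camera_matrix'],c['dist'])[0,0]
    E=c['extrinsics']; return E[:3,3],E[:3,:3]@np.array([p[0],p[1],1.])
def onz(c,uv,z):
    o,d=ray(c,uv); return o+d*(z-o[2])/d[2]
def onx(c,uv,x):
    o,d=ray(c,uv); return o+d*(x-o[0])/d[0]
def save(n,f,crop=None,s=1):
    c=capture(n); im=c['img'][:,:,::-1]
    if crop: im=im[crop[1]:crop[3],crop[0]:crop[2]]
    if s!=1: im=cv2.resize(im,None,fx=s,fy=s,interpolation=cv2.INTER_CUBIC)
    cv2.imwrite('pics/'+f,im); return c
def pix(c,P):
    E=np.linalg.inv(c['extrinsics']); r=cv2.Rodrigues(E[:3,:3])[0]
    return cv2.projectPoints(np.array(P,float).reshape(-1,1,3),r,E[:3,3],c['camera_matrix'],c['dist'])[0].reshape(-1,2)
def Rt():
    w,x,y,z=get_state()['ee_rot']; return R.from_quat([x,y,z,w])
def to(pos,Rm):
    """shift & turn from current pose in tool axes"""
    r=Rt(); s=get_state()
    d=r.inv().apply(np.array(pos,float)-s['tcp_pos']); t=(r.inv()*Rm).as_rotvec()
    print('shift',d.round(1),'turn',t.round(3)); return d,t
E
python3 - <<'E'
from h import *
import pickle
a=save('scene','s0.png',s=1.5);b=save('top','t0.png',s=1.5)
pickle.dump((a,b),open('c0.pkl','wb'))
for c in (a,b): print(c['extrinsics'].round(2),c['camera_matrix'].round(0))
s=get_state();print(s['time'],s['tcp_pos'],s['ee_rot'],Rt().as_matrix().round(2),s['force'],s['gripper_width'])
E
```

```text
[[ 8.6000e-01 -2.3000e-01  4.6000e-01  1.7240e+01]
 [-5.1000e-01 -4.3000e-01  7.4000e-01 -9.4348e+02]
 [ 3.0000e-02 -8.7000e-01 -4.9000e-01  6.7207e+02]
 [ 0.0000e+00  0.0000e+00  0.0000e+00  1.0000e+00]] [[385.   0. 255.]
 [  0. 385. 195.]
 [  0.   0.   1.]]
[[ 0.00000e+00 -1.00000e+00  8.00000e-02  4.23030e+02]
 [-1.00000e+00 -0.00000e+00 -2.00000e-02 -1.00460e+02]
 [ 2.00000e-02 -8.00000e-02 -1.00000e+00  1.62542e+03]
 [ 0.00000e+00  0.00000e+00  0.00000e+00  1.00000e+00]] [[495.   0. 243.]
 [  0. 495. 192.]
 [  0.   0.   1.]]
0.1 [ 169.88938042 -496.35691565  219.77390979] [ 0.57554518 -0.57503983  0.41149837 -0.41078709] [[ 0.32 -0.    0.95]
 [-0.95  0.    0.32]
 [-0.   -1.   -0.  ]] [ 1.15314497  0.15264764 -0.10037806] 85.24200278881897
```

View pics/s0.png

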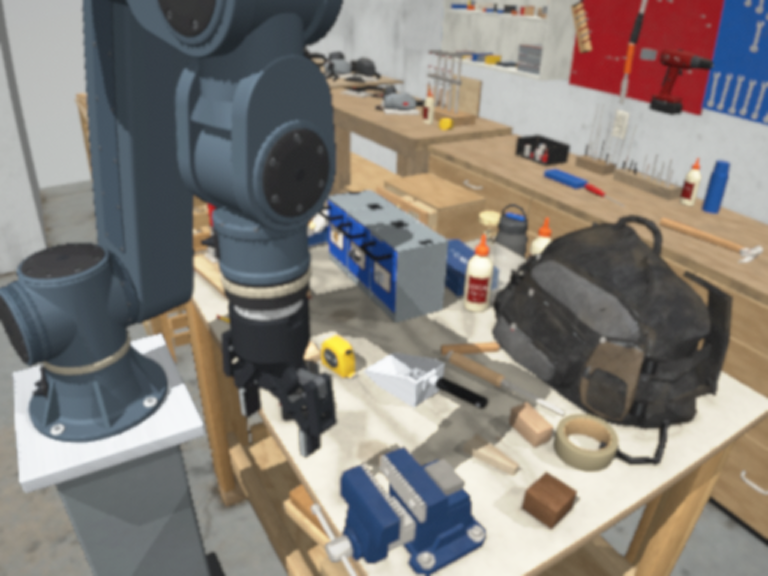

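View pics/t0.png

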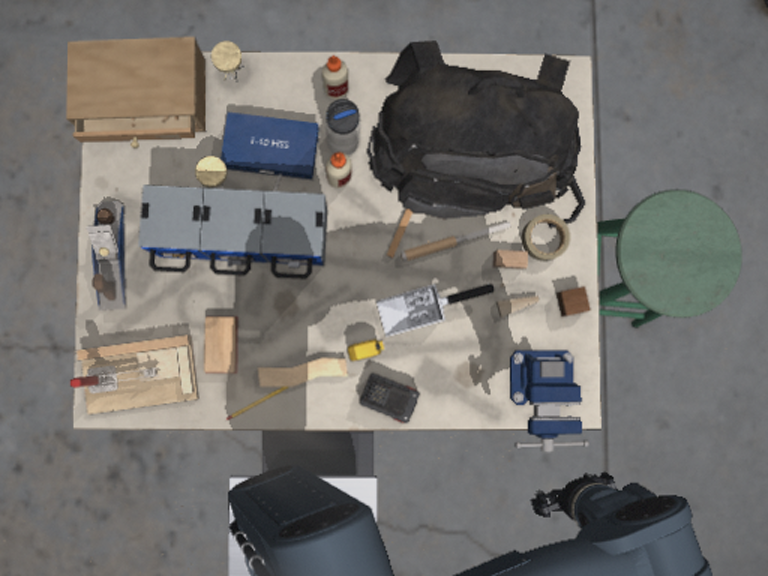

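The scene view shows three bins with fronts at about (345–395, 240–280). The top view shows the row at (142–326, 185–275), and the scoop bowl at (410,310) with its handle running to (492,290). I'll enlarge both.

Run:
```python
import pickle,cv2,numpy as np
a,b=pickle.load(open('c0.pkl','rb'))
A=cv2.resize(a['img'][125:215,205:305,::-1],(400,360),interpolation=cv2.INTER_CUBIC)
B=cv2.resize(b['img'][180:240,235:335,::-1],(400,240),interpolation=cv2.INTER_CUBIC)
C=cv2.resize(b['img'][115:190,85:225,::-1],(800,429)[:2],interpolation=cv2.INTER_CUBIC)
C=cv2.resize(b['img'][118:190,88:222,::-1],None,fx=3,fy=3,interpolation=cv2.INTER_CUBIC)
im=np.zeros((600,800,3),np.uint8); im[:360,:400]=A; im[:240,400:]=B; im[370:370+216,:402]=C
cv2.imwrite('pics/z0.png',im)
```

```text
(no output)
```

View pics/z0.png

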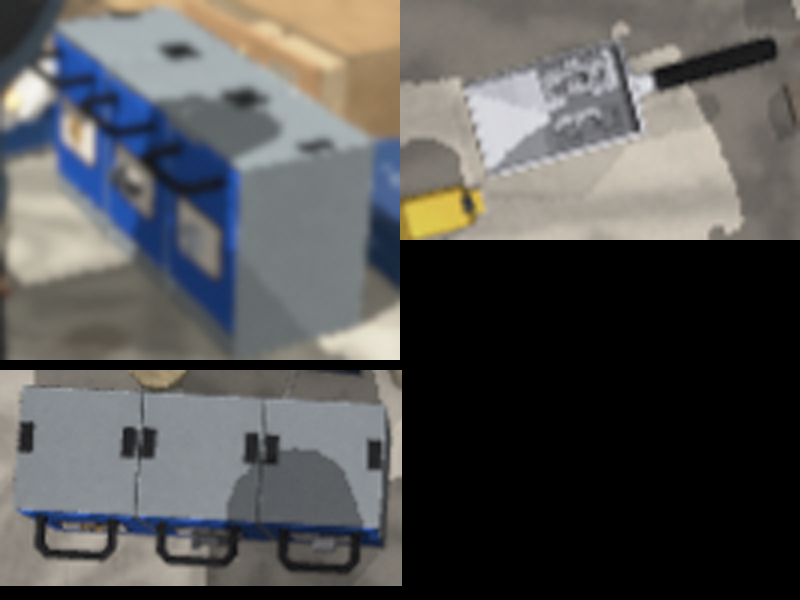

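Run:
```python
from h import *
import pickle
a,b=pickle.load(open('c0.pkl','rb'))
C=lambda u,v:(88+u/3-.33,118+(v-370)/3-.33)
B=lambda u,v:(235+(u-400)/4-.4,180+v/4-.4)
f=lambda p,z:onz(b,p,z).round(1)
fl,fr,br,bl=[f(C(*p),176) for p in[(18,512),(382,530),(385,404),(22,386)]]
print('case',fl,fr,br,bl, 'len',np.linalg.norm(fl-fr),np.linalg.norm(fr-br),'yaw',np.degrees([np.arctan2(*(fr-fl)[[0,1]]*[1,-1]),np.arctan2(*(br-bl)[[0,1]]*[1,-1])]))
print('pulls',[f(C(*p),154) for p in[(75,551),(198,557),(320,563)]])
print('lip',f(B(463,87),14.5),f(B(488,174),14.5),'back',f(B(618,42),56),f(B(643,130),56))
print('handle',f(B(655,85),52),f(B(775,48),58))
print('tape',f(B(402,205),64),f(B(482,190),64))
# scene: vertical right front edge
```

```text
case [622.7 312.1 176. ] [606.  -46.6 176. ] [731.8 -48.7 176. ] [748.9 312.  176. ] len 359.088540613593 125.81752660102642 yaw [-2.66559543 -2.7142357 ]
pulls [array([586.6, 260.1, 154. ]), array([581. , 137.1, 154. ]), array([575.5,  15.6, 154. ])]
lip [ 527.2 -156.5   14.5] [ 456.4 -176.9   14.5] back [ 560.9 -278.8   56. ] [ 490.7 -298.4   56. ]
handle [ 526.8 -308.7   52. ] [ 556.3 -404.5   58. ]
tape [ 430.8 -106.9   64. ] [ 442.8 -169.8   64. ]
```

Row left to right: brass washer, dark bolt, bright square nut. So the nut bin is the rightmost, with its pull near (575,15). I'll move to above it and check from near.

```bash
cat >> h.py <<'E'
cyaw=np.radians(-2.66)
def down(yaw,pitch=0):
    """tool down, tool x at heading yaw; pitch = turn about tool z-heading axis (world), + tips fingers"""
    M=np.array([[np.cos(yaw),0,np.sin(yaw)*-1],[np.sin(yaw),0,np.cos(yaw)],[0,-1,0]])
    M[:,2]=np.cross(M[:,0],M[:,1]); return R.from_matrix(M)
E
python3 - <<'E'
from h import *
to([540,13,300],down(cyaw))
E
```

```text
shift [-362.1  -79.8  515.1] turn [-1.000e-03 -1.195e+00 -1.000e-03]
```

Emit:
servo_tool:
  series:
    - [-36,-30,51,0,-0.12,0]
    - [-72,-60,103,0,-0.24,0]
    - [-108,-80,155,0,-0.36,0]
    - [-144,-80,206,0,-0.48,0]
    - [-181,-80,258,0,-0.6,0]
  hand: 32

```text
time: 0.72
tcp_pos: [345.6, -255.0, 300.1]
ee_rot: [0.672, -0.671, 0.222, -0.222]
force: [0.9, -0.8, -0.5]
gripper_width: 32.2
```

Run:
```python
from h import *
to([540,13,300],down(cyaw))
s=get_state();print(s['time'],s['tcp_pos'],s['gripper_width'],s['q'])
```

```text
shift [-3.300e+00  3.000e-01  3.311e+02] turn [-0.001 -0.591  0.   ]
0.725 [ 345.56323686 -255.01948195  300.06029777] 32.20094870909604 [-6.36309655e-01  5.70940072e-02 -3.08801806e-02  1.48293622e+00
  7.35806283e-04  1.57208186e+00]
```

Emit:
servo_tool:
  series:
    - [-1,0,62,0,-0.12,0]
    - [-2,0,124,0,-0.24,0]
    - [-3,0,186,0,-0.36,0]
    - [-3,0,248,0,-0.48,0]
    - [-3,0,310,0,-0.591,0]

```text
time: 1.35
tcp_pos: [528.5, -2.1, 300.1]
ee_rot: [0.707, -0.707, 0.015, -0.015]
force: [1.2, -1.5, -0.3]
gripper_width: 32.0
```

Run:
```python
from h import *
import pickle
c=save('wrist','w1.png',s=1.5); pickle.dump(c,open('w1.pkl','wb'))
print(c['extrinsics'].round(2),get_state()['tcp_pos'])
print('pred pull/case corner/lip', (1.5*pix(c,[[572,15.4,154],[606,-46.6,176],[612,75,176]])).round(0))
```

```text
[[ 1.0000e+00 -4.0000e-02 -1.0000e-02  5.3078e+02]
 [-4.0000e-02 -9.6000e-01 -2.6000e-01  6.4090e+01]
 [ 0.0000e+00  2.6000e-01 -9.7000e-01  4.5318e+02]
 [ 0.0000e+00  0.0000e+00  0.0000e+00  1.0000e+00]] [532.13680405   2.89587326 298.86665975]
pred pull/case corner/lip [[455. 237.]
 [514. 337.]
 [530. 136.]]
```

View pics/w1.png

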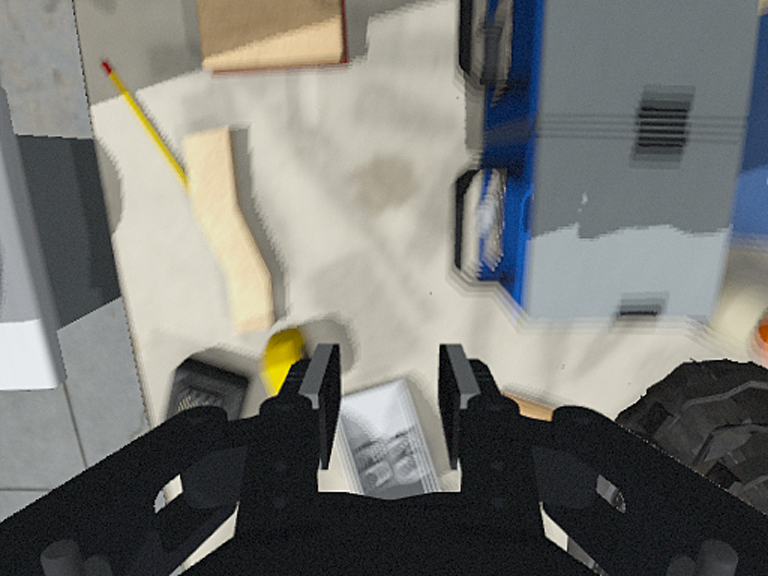

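The picture was blurred because the arm was still moving. I'll take it again settled; the bar is at about (462,222).

Emit:
servo_tool:
  series:
    - [0,0,0,0,0,0]
    - [0,0,0,0,0,0]

```text
time: 1.65
tcp_pos: [531.7, 2.6, 298.5]
ee_rot: [0.708, -0.706, 0.012, -0.012]
force: [1.0, -0.6, -0.3]
gripper_width: 31.6
```

Run:
```python
from h import *
import pickle
c=save('wrist','w2.png',crop=(280,80,500,260),s=3); pickle.dump(c,open('w1.pkl','wb'))
print(c['extrinsics'].round(2),get_state()['tcp_pos'])
print('pred pull/case corner/lip', (3*(pix(c,[[572,15.4,154],[606,-46.6,176],[612,75,176]])-[280,80])).round(0))
```

```text
[[ 1.0000e+00 -3.0000e-02 -1.0000e-02  5.3348e+02]
 [-3.0000e-02 -9.7000e-01 -2.6000e-01  6.8470e+01]
 [ 0.0000e+00  2.6000e-01 -9.7000e-01  4.5175e+02]
 [ 0.0000e+00  0.0000e+00  0.0000e+00  1.0000e+00]] [531.51627174   2.11319406 298.81712215]
pred pull/case corner/lip [[ 62. 251.]
 [179. 454.]
 [212.  53.]]
```

View pics/w2.png

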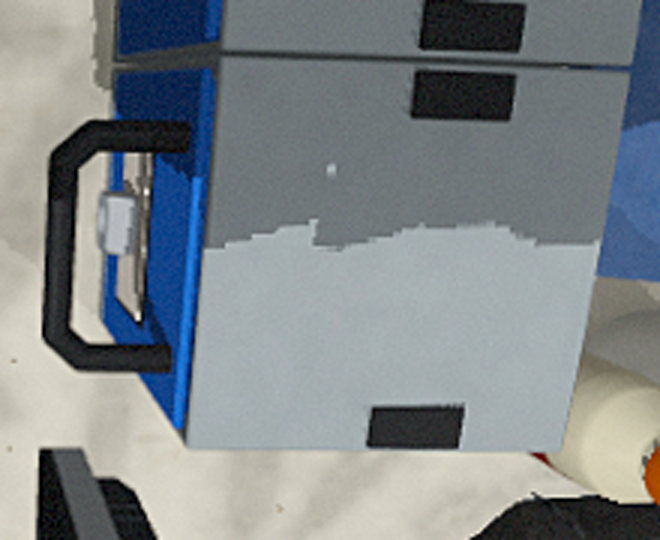

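The settled view shows the bright square nut on this bin, the bar centre at (60,245), the case corner at (187,447) and the case joint at (218,58).

Run:
```python
from h import *
import pickle
c=pickle.load(open('w1.pkl','rb'))
g=lambda u,v,z:onz(c,(280+u/3-.33,80+v/3-.33),z).round(1)
print('pull',g(60,245,154),g(64,165,154),g(57,330,154)); print('corner',g(187,447,176),g(218,58,176),g(563,452,176))
to([572,15.4,250],down(cyaw))
```

```text
pull [571.   17.8 154. ] [572.3  43.1 154. ] [570.  -10.2 154. ]
corner [608.3 -43.9 176. ] [613.4  73.8 176. ] [732.1 -50.9 176. ]
shift [40.  48.9 14.6] turn [-0.003  0.011  0.   ]
```

Emit:
servo_tool:
  series:
    - [20,10,8,0,0.011,0]
    - [39,49,15,0,0.011,0]
    - [39,80,15,0,0.011,0]
    - [39,100,15,0,0.011,0]
    - [39,100,15,0,0.011,0]

```text
time: 2.33
tcp_pos: [570.4, 15.3, 197.1]
ee_rot: [0.708, -0.706, 0.018, -0.016]
force: [-1.0, -1.4, 0.2]
gripper_width: 32.1
```

Run:
```python
from h import *
print(get_state()['tcp_pos'])
to([571,16.5,146],down(cyaw))
```

```text
[570.43938839  15.28813747 197.11490407]
shift [ 0.6 51.1  1.1] turn [-0.003 -0.002 -0.003]
```

Emit:
servo_tool:
  series:
    - [0.5,25,1,0,0,0]
    - [0.5,51,1,0,0,0]
    - [0.5,51,1,0,0,0]

```text
time: 2.7
tcp_pos: [570.4, 16.0, 145.6]
ee_rot: [0.708, -0.706, 0.019, -0.016]
force: [-0.4, 1.3, 0.1]
gripper_width: 32.2
```

Emit:
servo_tool:
  series:
    - [0,0,0,0,0,0]
    - [0,0,0,0,0,0]
    - [0,0,0,0,0,0]
    - [0,0,0,0,0,0]
  hand: 0
  grip_force: 60

```text
time: 3.2
tcp_pos: [570.8, 15.9, 147.2]
ee_rot: [0.708, -0.706, 0.019, -0.017]
force: [-2.7, 0.1, 4.8]
gripper_width: 0.6
```

```bash
cat > arc.py <<'E'
from h import *
# rows (shift,turn) following the bin tilt t1 from t0 with the grasped pull
import sys
t0=float(sys.argv[1]); H=np.array([638,13.4,36.]); Y=np.array([-np.sin(cyaw),np.cos(cyaw),0])
s=get_state(); print(s['time'],s['tcp_pos'].round(1) if hasattr(s['tcp_pos'],'round') else s['tcp_pos'],s['gripper_width'],np.round(s['force'],1))
r=Rt(); p=np.array(s['tcp_pos'])
for t in map(float,sys.argv[2:]):
    W=R.from_rotvec(-(t-t0)*Y); q=H+W.apply(p-H)
    print(t,r.inv().apply(q-p).round(1),(r.inv()*W*r).as_rotvec().round(3))
E
python3 arc.py 0 .1 .2 .3 .4 .5 .6
```

```text
3.2 [570.8  15.9 147.2] 0.573548816214394 [-2.7  0.1  4.8]
0.1 [-10.7   7.3  -0.1] [ 0.  -0.  -0.1]
0.2 [-20.7  15.6  -0.1] [ 0.001 -0.001 -0.2  ]
0.3 [-29.8  24.9  -0.2] [ 0.001 -0.001 -0.3  ]
0.4 [-37.9  35.1  -0.2] [ 0.001 -0.001 -0.4  ]
0.5 [-45.   46.   -0.3] [ 0.002 -0.001 -0.5  ]
0.6 [-50.9  57.5  -0.3] [ 0.002 -0.002 -0.6  ]
```

The fingers closed on nothing (0.6 mm opening), so I'm looking again.

Run:
```python
from h import *
a=capture('wrist');b=capture('scene');t=capture('top')
A=cv2.resize(a['img'][:,:,::-1],(512,384))
B=cv2.resize(b['img'][110:210,190:310,::-1],None,fx=2.4,fy=2.16,interpolation=cv2.INTER_CUBIC)[:,:288]
T=cv2.resize(t['img'][130:190,170:242,::-1],None,fx=4,fy=4,interpolation=cv2.INTER_CUBIC)
im=np.zeros((600,800,3),np.uint8);im[:384,:512]=A;im[:216,512:]=B;im[220:460,512:]=T
cv2.imwrite('pics/k1.png',im)
```

```text
(no output)
```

View pics/k1.png

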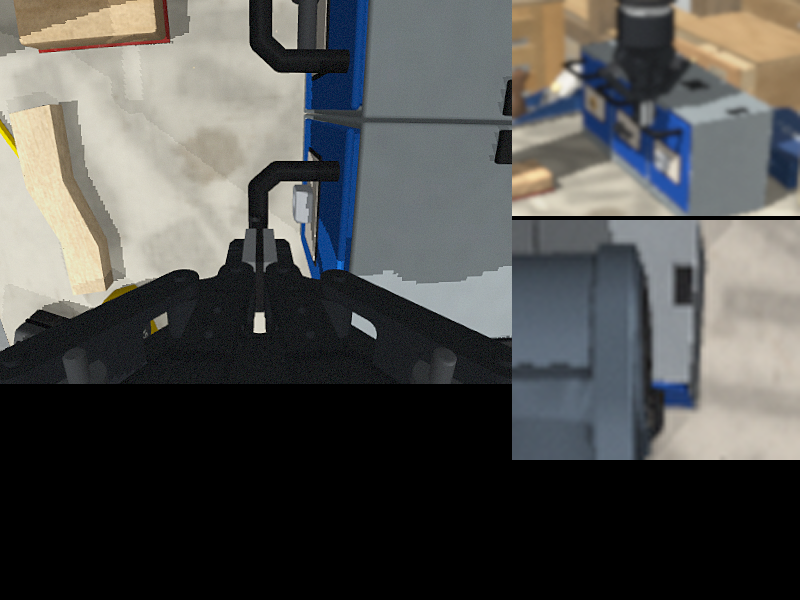

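Run:
```python
from h import *
c=capture('wrist'); s=get_state(); p=np.array(s['tcp_pos']); r=Rt()
print(s['gripper_width'],np.round(s['force'],1),np.round(p,1))
for n,d in dict(tcp=[0,0,0],tip=[0,11,11],tipc=[0,11,0],gp=[0,-8,11],back=[0,-30,11]).items(): print(n,pix(c,p+r.apply(d)).round(0))
print('bar',pix(c,[[571,16.5+d,154] for d in(-28,-11,0,11,28)]).round(0))
im=c['img'][200:290,215:305,::-1]
cv2.imwrite('pics/k2.png',cv2.resize(cv2.convertScaleAbs(im,alpha=1.8,beta=25),None,fx=6,fy=6,interpolation=cv2.INTER_CUBIC))
```

```text
0.15771853891644294 [-2.4 -0.5  5.3] [570.7  15.9 147.2]
tcp [[260. 237.]]
tip [[260. 211.]]
tipc [[260. 230.]]
gp [[260. 223.]]
back [[260. 242.]]
bar [[263. 290.]
 [261. 261.]
 [260. 242.]
 [259. 221.]
 [257. 188.]]
```

View pics/k2.png

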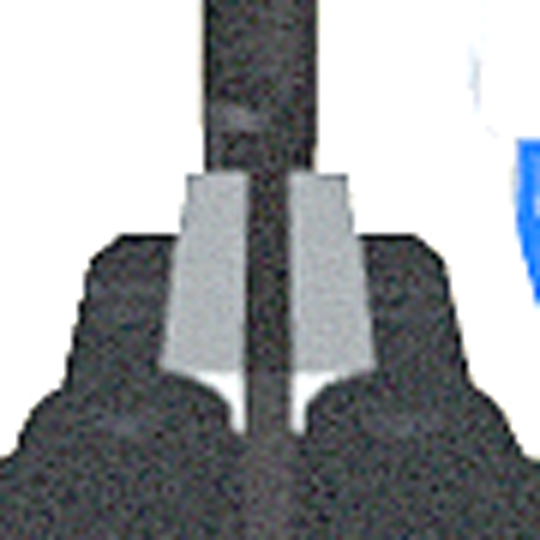

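The image and the +5 N upward force both say the fingertips sit about 12 mm *behind* the reported TCP and rest on top of the bar. I'll open, go about 23 mm lower and close again.

Emit:
servo_tool:
  series:
    - [0,-12,0,0,0,0]
    - [0,-12,0,0,0,0]
  hand: 30

```text
time: 3.65
tcp_pos: [572.0, 15.9, 161.2]
ee_rot: [0.708, -0.706, 0.017, -0.018]
force: [0.5, -0.4, 0.0]
gripper_width: 29.8
```

Emit:
servo_tool:
  series:
    - [0,12,0,0,0,0]
    - [0,24,0,0,0,0]
    - [0,35,0,0,0,0]
    - [0,35,0,0,0,0]

```text
time: 4.15
tcp_pos: [571.1, 16.0, 124.6]
ee_rot: [0.708, -0.706, 0.018, -0.017]
force: [0.1, -0.5, 1.2]
gripper_width: 30.2
```

Emit:
servo_tool:
  series:
    - [0,0,0,0,0,0]
    - [0,0,0,0,0,0]
    - [0,0,0,0,0,0]
    - [0,0,0,0,0,0]
  hand: 0

```text
time: 4.65
tcp_pos: [571.3, 16.0, 124.8]
ee_rot: [0.708, -0.706, 0.018, -0.017]
force: [0.4, 0.3, -1.9]
gripper_width: 7.7
```

```bash
python3 arc.py 0 .1 .2 .3 .4 .5 .6
```

```text
4.65 [571.3  16.  124.8] 7.6616899617394685 [ 0.4  0.3 -1.9]
0.1 [-8.5  7.1 -0. ] [ 0.  -0.  -0.1]
0.2 [-16.3  15.1  -0.1] [ 0.001 -0.001 -0.2  ]
0.3 [-23.2  23.7  -0.1] [ 0.001 -0.001 -0.3  ]
0.4 [-29.2  33.1  -0.2] [ 0.001 -0.001 -0.4  ]
0.5 [-34.3  42.9  -0.2] [ 0.002 -0.001 -0.5  ]
0.6 [-38.4  53.3  -0.3] [ 0.002 -0.002 -0.6  ]
```

Emit:
servo_tool:
  series:
    - [0,0,0,0,0,0]
    - [0,0,0,0,0,0]

```text
time: 4.9
tcp_pos: [571.3, 16.0, 124.8]
ee_rot: [0.708, -0.706, 0.018, -0.017]
force: [1.5, -0.1, -1.6]
gripper_width: 8.0
```

Emit:
servo_tool:
  series:
    - [-4.2,3.5,0,0,0,-0.05]
    - [-8.5,7,0,0,0,-0.1]
    - [-12.5,11,0,0,0,-0.15]
    - [-16.3,15,0,0,0,-0.2]
    - [-16.3,15,0,0,0,-0.2]

```text
time: 5.52
tcp_pos: [554.9, 16.8, 109.6]
ee_rot: [-0.703, 0.704, 0.053, 0.088]
force: [6.5, -1.0, -6.9]
gripper_width: 7.5
```

```bash
python3 arc.py 0.2 .3 .4 .5 .6
```

```text
5.525 [554.9  16.8 109.6] 7.481825565690602 [ 6.5 -1.  -6.9]
0.3 [-8.5  7.1 -0. ] [ 0.  -0.  -0.1]
0.4 [-16.3  15.1  -0.1] [ 0.001 -0.    -0.2  ]
0.5 [-23.2  23.7  -0.1] [ 0.001 -0.001 -0.3  ]
0.6 [-29.3  33.1  -0.2] [ 0.002 -0.001 -0.4  ]
```

Emit:
servo_tool:
  series:
    - [-7,6,0,0,0,-0.08]
    - [-14,12.7,0,0,0,-0.17]
    - [-21,20.5,0,0,0,-0.265]
    - [-29.3,33,0,0,0,-0.4]
    - [-29.3,33,0,0,0,-0.4]

```text
time: 6.15
tcp_pos: [532.6, 17.9, 71.5]
ee_rot: [-0.671, 0.679, 0.193, 0.228]
force: [12.6, -2.0, -8.4]
gripper_width: 7.9
```

Run:
```python
from h import *
s=get_state();print(s['time'],np.round(s['tcp_pos'],1),s['gripper_width'],np.round(s['force'],1),Rt().as_matrix().round(2))
save('scene','o1.png',crop=(190,110,310,210),s=5)
```

```text
6.15 [532.6  17.9  71.5] 7.923937657014665 [12.6 -2.  -8.4] [[ 0.82  0.57  0.05]
 [-0.04 -0.03  1.  ]
 [ 0.57 -0.82  0.  ]]
```

View pics/o1.png

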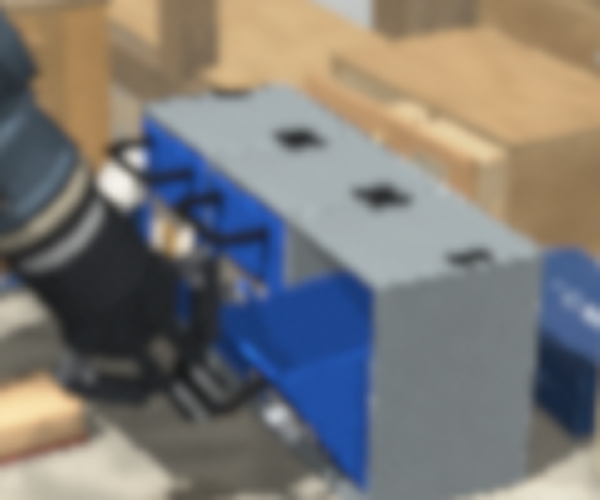

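The bin is open, with its blue interior visible. I'll release the pull and withdraw along the tool axis.

Emit:
servo_tool:
  series:
    - [0,0,0,0,0,0]
    - [0,0,0,0,0,0]
    - [0,0,0,0,0,0]
  hand: 28

```text
time: 6.58
tcp_pos: [532.7, 17.9, 71.6]
ee_rot: [-0.671, 0.679, 0.193, 0.227]
force: [0.0, 0.1, 0.1]
gripper_width: 27.8
```

Emit:
servo_tool:
  series:
    - [0,-20,0,0,0,0]
    - [0,-45,0,0,0,0]
    - [0,-90,0,0,0,0]
    - [0,-140,0,0,0,0]
    - [0,-180,0,0,0,0]

```text
time: 7.2
tcp_pos: [429.8, 22.6, 221.8]
ee_rot: [-0.671, 0.679, 0.193, 0.228]
force: [1.4, -0.2, -0.6]
gripper_width: 28.0
```

```bash
cat >> h.py <<'E'
def scoopR(phi,a,pitch=0):
    "tool rotation: scoop heading phi, grasp lean a, nose-down pitch"
    S=R.from_euler('z',phi)*R.from_euler('y',pitch)
    T=np.array([[0,np.sin(a),np.cos(a)],[-1,0,0],[0,-np.cos(a),np.sin(a)]])
    return S,S*R.from_matrix(T)
GD=31. # grasp centre behind TCP
def tcp_from_grip(g,Rm,gd=GD): return np.array(g)+Rm.apply([0,gd,0])
E
python3 - <<'E'
from h import *
s=get_state();print(s['time'],np.round(s['tcp_pos'],1),np.round(s['q'],2),np.round(s['force'],1))
S,T=scoopR(np.radians(105.6),0.5)
t=tcp_from_grip([537,-328.5,50],T)
print(t)
to(t-T.apply([0,100,0]),T)
to([450,-150,300],T)
E
```

```text
7.2 [429.8  22.6 221.8] [ 0.12 -0.36 -0.76  0.57 -0.1   1.72] [ 1.4 -0.2 -0.6]
[ 533.00326207 -314.1852933    22.79494058]
shift [  48.6  167.4 -377. ] turn [ 0.575 -0.157  0.668]
shift [  68.4  -48.4 -171.1] turn [ 0.575 -0.157  0.668]
```

Emit:
servo_tool:
  series:
    - [7,22,-55,0.08,-0.02,0.09]
    - [14,45,-110,0.16,-0.045,0.19]
    - [21,68,-165,0.25,-0.07,0.29]
    - [28,92,-220,0.34,-0.09,0.39]
    - [35,110,-270,0.43,-0.12,0.5]
  hand: 50

```text
time: 7.82
tcp_pos: [500.6, -226.3, 157.3]
ee_rot: [0.821, -0.561, -0.104, 0.028]
force: [1.9, 0.4, 1.4]
gripper_width: 50.1
```

Run:
```python
from h import *
s=get_state();print(s['time'],np.round(s['tcp_pos'],1),np.round(s['q'],2))
S,T=scoopR(np.radians(105.6),0.5)
t=tcp_from_grip([537,-328.5,50],T)
to(t-T.apply([0,100,0]),T)
```

```text
7.825 [ 500.6 -226.3  157.3] [-0.62  0.43  0.03  1.35  0.35  0.73]
shift [  15.9   -2.9 -148.1] turn [ 0.148 -0.039  0.171]
```

q6 falls as the tool heading rises, so the half-turned grasp (tool x = +scoop y) keeps the pour inside joint 6's range. I'll spin the tool half a turn about its axis here.

Emit:
servo_tool:
  series:
    - [0,-4,0,0,-0.18,0]
    - [0,-8,0,0,-0.36,0]
    - [0,-12,0,0,-0.54,0]
    - [0,-16,0,0,-0.72,0]
    - [0,-20,0,0,-0.9,0]

```text
time: 8.45
tcp_pos: [499.2, -233.9, 175.7]
ee_rot: [0.692, -0.492, -0.453, 0.271]
force: [0.7, -0.3, 0.1]
gripper_width: 50.2
```

Emit:
servo_tool:
  series:
    - [0,0,0,0,-0.18,0]
    - [0,0,0,0,-0.36,0]
    - [0,0,0,0,-0.54,0]
    - [0,0,0,0,-0.72,0]
    - [0,0,0,0,-0.9,0]

```text
time: 9.07
tcp_pos: [499.3, -234.0, 175.6]
ee_rot: [-0.425, 0.324, 0.71, -0.459]
force: [0.1, 0.5, 0.8]
gripper_width: 50.1
```

Emit:
servo_tool:
  series:
    - [0,0,0,0,-0.18,0]
    - [0,0,0,0,-0.36,0]
    - [0,0,0,0,-0.54,0]
    - [0,0,0,0,-0.72,0]
    - [0,0,0,0,-0.9,0]

```text
time: 9.7
tcp_pos: [499.4, -234.0, 175.5]
ee_rot: [-0.071, 0.09, 0.824, -0.555]
force: [0.1, -0.1, 0.1]
gripper_width: 49.9
```

```bash
cat >> h.py <<'E'
def scoopR(phi,a,pitch=0):
    S=R.from_euler('z',phi)*R.from_euler('y',pitch)
    T=np.array([[0,np.sin(a),-np.cos(a)],[1,0,0],[0,-np.cos(a),-np.sin(a)]])
    return S,S*R.from_matrix(T)
E
python3 - <<'E'
from h import *
s=get_state();print(s['time'],np.round(s['tcp_pos'],1),np.round(s['q'],2))
S,T=scoopR(np.radians(105.6),0.5)
t=tcp_from_grip([537,-328.5,50],T)
to(t-T.apply([0,100,0]),T)
E
```

```text
9.7 [ 499.4 -234.   175.5] [-0.63  0.42  0.08  1.4   0.34 -2.  ]
shift [-75.1  16.9 128.1] turn [-0.109 -0.461 -0.199]
```

Emit:
servo_tool:
  series:
    - [-25,6,43,-0.036,-0.154,-0.066]
    - [-50,11,85,-0.073,-0.307,-0.133]
    - [-75,17,128,-0.109,-0.461,-0.199]
    - [-75,17,128,-0.109,-0.461,-0.199]
    - [-75,17,128,-0.109,-0.461,-0.199]

```text
time: 10.32
tcp_pos: [545.6, -359.9, 109.4]
ee_rot: [0.068, -0.116, 0.853, -0.505]
force: [-0.7, 0.0, 0.8]
gripper_width: 50.0
```

Run:
```python
from h import *
import pickle
s=get_state();print(s['time'],np.round(s['tcp_pos'],1),np.round(s['q'],2))
S,T=scoopR(np.radians(105.6),0.5)
c=save('wrist','p1.png',s=1.5); pickle.dump(c,open('p1.pkl','wb'))
o=np.array([512.8,-241.8,0])
for n,p in dict(grip=[-90,0,50],back=[-48,0,56],hs=[-64,0,57],he=[-168,0,66]).items(): print(n,(1.5*pix(c,o+S.apply(p))).round(0))
to(tcp_from_grip([537,-328.5,50],T),T)
```

```text
10.325 [ 545.6 -359.9  109.4] [-0.71  0.87  0.69  1.82  0.27 -2.61]
grip [[388. 301.]]
back [[388. 363.]]
hs [[388. 346.]]
he [[387. 178.]]
shift [  0.  100.7   1.1] turn [-0.001 -0.001 -0.001]
```

View pics/p1.png

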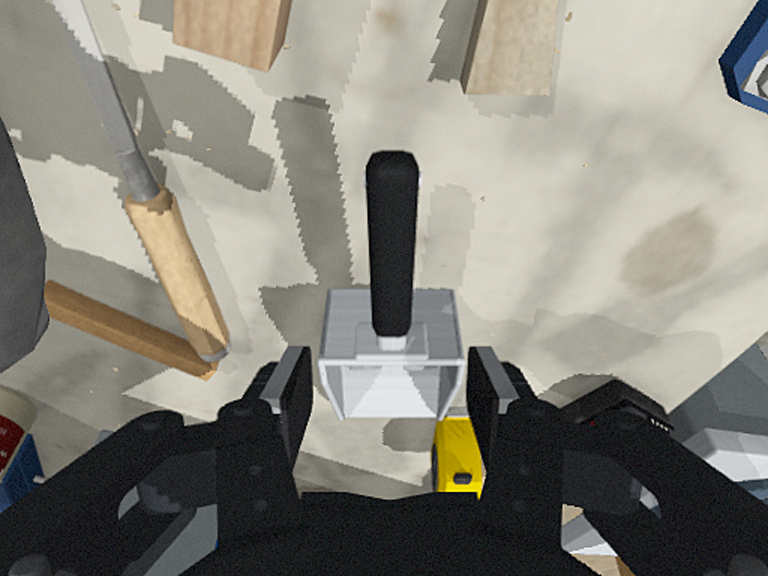

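The scoop handle runs (392,152)→(392,335), within about 1 mm of the jaw centre line, and the back rim is at v≈360 as predicted. Approaching and gripping.

Emit:
servo_tool:
  series:
    - [0,35,1,0,0,0]
    - [0,70,1,0,0,0]
    - [0,90,1,0,0,0]
    - [0,101,1,0,0,0]
    - [0,101,1,0,0,0]

```text
time: 11.0
tcp_pos: [533.0, -313.5, 24.8]
ee_rot: [0.07, -0.116, 0.851, -0.507]
force: [-0.1, 0.2, -0.3]
gripper_width: 49.8
```

Emit:
servo_tool:
  series:
    - [0,0,0,0,0,0]
    - [0,0,0,0,0,0]
    - [0,0,0,0,0,0]
    - [0,0,0,0,0,0]
  hand: 10
  grip_force: 100

```text
time: 11.5
tcp_pos: [533.4, -314.2, 26.4]
ee_rot: [0.07, -0.115, 0.851, -0.507]
force: [-0.5, -1.4, 9.7]
gripper_width: 18.4
```

Run:
```python
from h import *
s=get_state();print(s['time'],np.round(s['tcp_pos'],1),np.round(s['force'],1),np.round(s['torque'],2),s['gripper_width'])
print('up in tool',Rt().inv().apply([0,0,100]).round(1))
```

```text
11.5 [ 533.4 -314.2   26.4] [-0.5 -1.4  9.7] [0.23 0.53 0.28] 18.365005587012327
up in tool [ -0.3 -88.  -47.6]
```

Emit:
servo_tool:
  series:
    - [0,-9,-5,0,0,0]
    - [0,-26,-14,0,0,0]
    - [0,-53,-29,0,0,0]
    - [0,-88,-48,0,0,0]
    - [0,-88,-48,0,0,0]

```text
time: 12.12
tcp_pos: [534.2, -315.1, 129.7]
ee_rot: [0.072, -0.114, 0.85, -0.509]
force: [0.2, -0.3, -4.0]
gripper_width: 18.2
```

Run:
```python
from h import *
import pickle
s=get_state();print(s['time'],np.round(s['tcp_pos'],1),np.round(s['force'],1),np.round(s['torque'],2),s['gripper_width'],np.round(s['q'],2))
c=save('wrist','l1.png',s=1.5); pickle.dump(c,open('l1.pkl','wb'))
```

```text
12.125 [ 534.2 -315.1  129.7] [ 0.2 -0.3 -4. ] [-0.92 -0.28 -0.01] 18.151813192241185 [-0.68  0.77  0.53  1.74  0.28 -2.58]
```

View pics/l1.png

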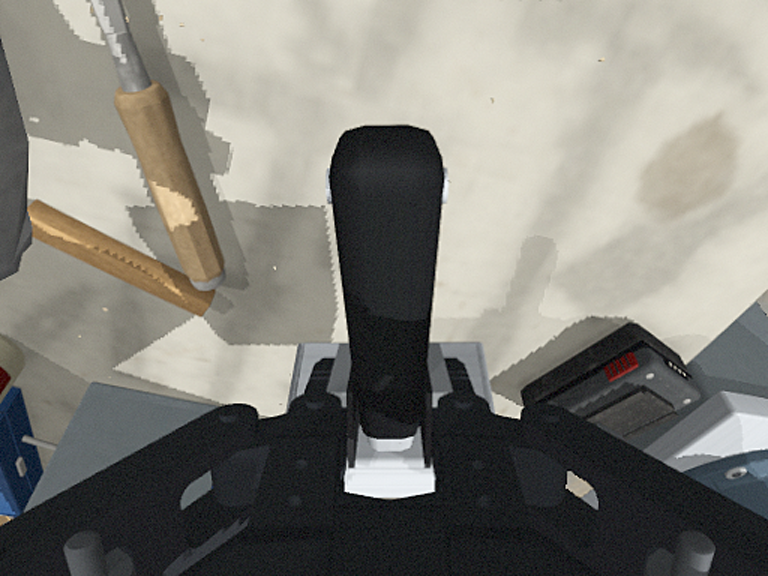

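The scoop is held firmly (−4 N) and has come up level. Next: carry it to the pre-pour pose, computed from the rigid scoop-to-tool transform.

```bash
cat > pour.py <<'E'
from h import *
S0=R.from_euler('z',np.radians(105.6)); o0=np.array([512.8,-241.8,0])
w,x,y,z=[0.07,-0.115,0.851,-0.507]; T0=R.from_quat([x,y,z,w]); p0=np.array([533.4,-314.2,26.4])
RT=S0.inv()*T0; pT=S0.inv().apply(p0-o0)      # tool in scoop frame
H=np.array([638,13.4,36.])
def tool(lip,phi,pitch):
    "lip world, scoop heading deg, pitch"
    S=R.from_euler('z',np.radians(phi))*R.from_euler('y',pitch)
    o=np.array(lip,float)-S.apply([78,0,14.5]); return o+S.apply(pT),S*RT
def now():
    s=get_state(); S=Rt()*RT.inv(); o=np.array(s['tcp_pos'])-S.apply(pT)
    print('t',round(s['time'],2),'tcp',np.round(s['tcp_pos'],1),'q',np.round(s['q'],2),'F',np.round(s['force'],1),'w',round(s['gripper_width'],1))
    print('scoop o',o.round(1),'zyx',S.as_euler('ZYX').round(3),'lip',(o+S.apply([78,0,14.5])).round(1))
def case(x,y,z): return H*[1,1,0]+R.from_euler('z',cyaw).apply([x,y,0])+[0,0,z]
E
python3 - <<'E'
from pour import *
import pickle
c=pickle.load(open('p1.pkl','rb'));d=pickle.load(open('l1.pkl','rb'))
for z in (66,72,78): print(z,1.5*pix(c,o0+S0.apply([-168,0,z])))
S=Rt()*RT.inv();
now(); o=np.array(get_state()['tcp_pos'])-S.apply(pT)
for z in (66,72,78): print(z,1.5*pix(d,o+S.apply([-168,0,z])))
print('via');to(*tool([480,-60,200],50,0))
print('pre');to(*tool(case(-72,0,178),-2.66,0))
E
```

```text
66 [[386.93968928 177.57391441]]
72 [[386.89016311 186.69465283]]
78 [[386.83793113 196.33707527]]
t 12.18 tcp [ 533.7 -314.7  127.6] q [-0.68  0.77  0.53  1.74  0.28 -2.58] F [ 0.1 -0.8 -4.6] w 18.6
scoop o [ 513.1 -242.4  100.9] zyx [ 1.843  0.003 -0.002] lip [ 492.1 -167.2  115.2]
66 [[389.16174636 179.01894212]]
72 [[388.97306324 199.80285777]]
78 [[388.75873631 223.43058712]]
via
shift [ 109.4    6.9 -192.3] turn [0.001 0.856 0.459]
pre
shift [  25.7  114.4 -345.1] turn [0.005 1.664 0.895]
```

Emit:
servo_tool:
  series:
    - [7,0,-12,0,0.06,0.032]
    - [18,1,-32,0,0.143,0.077]
    - [32,2,-56,0,0.25,0.134]
    - [46,3,-80,0,0.357,0.191]
    - [60,4,-105,0,0.464,0.249]

```text
time: 12.8
tcp_pos: [449.2, -239.1, 172.2]
ee_rot: [-0.066, 0.112, 0.852, -0.508]
force: [-0.6, -0.2, -3.1]
gripper_width: 18.3
```

Run:
```python
from pour import *
now()
print('via');to(*tool([480,-60,205],50,0))
print('pre');to(*tool(case(-72,0,178),-2.66,0))
```

```text
t 12.8 tcp [ 449.2 -239.1  172.2] q [-0.75  0.4  -0.01  1.41  0.43 -2.12] F [-0.6 -0.2 -3.1] w 18.3
scoop o [ 468.  -166.2  145.8] zyx [ 1.313e+00 -0.000e+00  1.000e-03] lip [487.9 -90.8 160.3]
via
shift [ 80.9 -19.5 -58.3] turn [0.001 0.387 0.21 ]
pre
shift [ 102.5  100.5 -223.5] turn [0.003 1.195 0.647]
```

Emit:
servo_tool:
  series:
    - [16,-4,-12,0,0.08,0.043]
    - [32,-8,-24,0,0.16,0.087]
    - [48,-12,-36,0,0.24,0.13]
    - [65,-16,-48,0,0.32,0.173]
    - [81,-20,-58,0,0.387,0.21]

```text
time: 13.42
tcp_pos: [380.2, -177.2, 216.1]
ee_rot: [-0.176, 0.296, 0.807, -0.48]
force: [-0.9, 0.7, -3.4]
gripper_width: 18.1
```

Run:
```python
from pour import *
now()
print('pre1');to(*tool(case(-100,0,190),20,0))
print('pre');to(*tool(case(-72,0,178),-2.66,0))
```

```text
t 13.43 tcp [ 380.2 -177.2  216.1] q [-0.8   0.07 -0.33  1.22  0.49 -1.68] F [-0.9  0.7 -3.4] w 18.1
scoop o [ 428.4 -119.4  189.8] zyx [ 0.87  -0.     0.003] lip [478.7 -59.8 204.3]
pre1
shift [ 81.4  68.6 -96.7] turn [0.001 0.457 0.25 ]
pre
shift [ 104.8  106.1 -140.7] turn [0.001 0.804 0.438]
```

Emit:
servo_tool:
  series:
    - [16,14,-19,0,0.09,0.05]
    - [32,28,-38,0,0.18,0.1]
    - [48,42,-58,0,0.275,0.15]
    - [65,55,-77,0,0.37,0.2]
    - [81,69,-97,0,0.457,0.25]

```text
time: 14.05
tcp_pos: [393.3, -33.9, 200.0]
ee_rot: [-0.295, 0.495, 0.702, -0.419]
force: [-0.4, -0.3, -3.7]
gripper_width: 18.4
```

Run:
```python
from pour import *
now()
print('pre');to(*tool(case(-72,0,178),-2.66,0))
```

```text
t 14.05 tcp [393.3 -33.9 200. ] q [-0.32 -0.29 -0.7   0.75  0.3  -0.61] F [-0.4 -0.3 -3.7] w 18.4
scoop o [464.   -8.1 173.5] zyx [0.344 0.001 0.002] lip [537.5  18.2 188. ]
pre
shift [ 47.5  26.8 -28.4] turn [-0.     0.342  0.188]
```

Emit:
servo_tool:
  series:
    - [12,7,-7,0,0.085,0.047]
    - [24,14,-14,0,0.17,0.094]
    - [36,20,-21,0,0.256,0.141]
    - [47.5,27,-28,0,0.342,0.188]
    - [47.5,27,-28,0,0.342,0.188]

```text
time: 14.68
tcp_pos: [411.3, 25.0, 187.6]
ee_rot: [-0.37, 0.621, 0.593, -0.356]
force: [-0.1, -0.3, -3.4]
gripper_width: 18.2
```

Run:
```python
from pour import *
now()
for p,x,z in ((.2,-72,172),(.4,-72,165),(.6,-72,160),(.8,-72,158),(1.0,-72,158)): print(p);to(*tool(case(x,0,z),-2.66,p))
a=capture('scene');b=capture('top')
A=cv2.resize(a['img'][100:210,150:310,::-1],None,fx=4,fy=4,interpolation=cv2.INTER_CUBIC)
cv2.imwrite('pics/q1.png',A)
```

```text
t 14.68 tcp [411.3  25.  187.6] q [ 0.12 -0.3  -0.75  0.63 -0.08  0.15] F [-0.1 -0.3 -3.4] w 18.2
scoop o [486.4  22.2 160.9] zyx [-0.042  0.004 -0.001] lip [564.4  18.9 175.1]
0.2
shift [ -1.6 -20.  -18.8] turn [0.196 0.004 0.001]
0.4
shift [ -1.7 -33.6 -38.9] turn [0.396 0.003 0.001]
0.6
shift [ -1.8 -44.  -63.5] turn [0.596 0.003 0.   ]
0.8
shift [ -1.9 -51.3 -91.9] turn [0.796 0.002 0.   ]
1.0
shift [  -2.   -54.4 -122.4] turn [ 0.996  0.001 -0.   ]
```

View pics/q1.png

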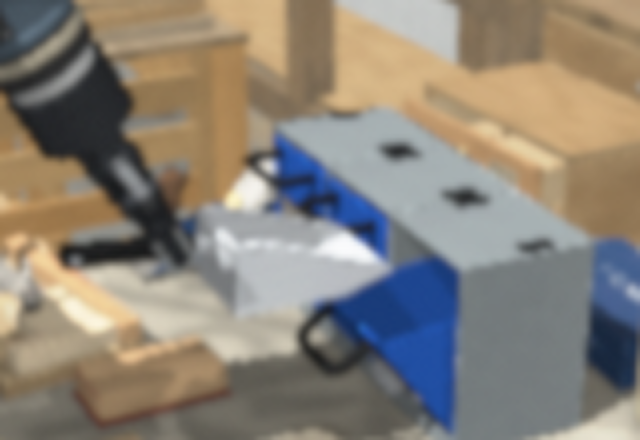

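The scoop nose lies over the open mouth. Now I'll tip about the lip.

Emit:
servo_tool:
  series:
    - [-1.6,-18,-17,0.18,0.003,0]
    - [-1.7,-32,-36,0.365,0.003,0]
    - [-1.8,-42,-58,0.55,0.003,0]
    - [-1.9,-49,-83,0.735,0.002,0]
    - [-2,-53,-110,0.92,0.001,0]

```text
time: 15.4
tcp_pos: [482.5, 17.4, 286.0]
ee_rot: [0.605, -0.398, -0.378, 0.577]
force: [1.2, -0.1, -3.3]
gripper_width: 18.1
```

Run:
```python
from pour import *
now()
for p,x,z in ((1.05,-74,158),(1.15,-75,158),(1.25,-76,158),(1.4,-77,160)): print(p);to(*tool(case(x,0,z),-2.66,p))
```

```text
t 15.4 tcp [482.5  17.4 286. ] q [0.02 0.49 0.43 1.92 0.03 0.06] F [ 1.2 -0.1 -3.3] w 18.1
scoop o [508.3  16.7 210.5] zyx [-0.046  0.905  0.004] lip [567.8  13.9 158.1]
1.05
shift [  2.9 -16.2 -10. ] turn [ 0.145 -0.001  0.003]
1.15
shift [  2.9 -26.8 -19.7] turn [ 0.245 -0.002  0.003]
1.25
shift [  2.9 -36.4 -30.5] turn [ 0.345 -0.002  0.003]
1.4
shift [  2.9 -50.4 -48.1] turn [ 0.495 -0.002  0.003]
```

Emit:
servo_tool:
  series:
    - [2.9,-16,-10,0.145,0,0.003]
    - [2.9,-27,-20,0.245,0,0.003]
    - [2.9,-36,-30,0.345,0,0.003]
    - [2.9,-36,-30,0.345,0,0.003]
    - [2.9,-36,-30,0.345,0,0.003]

```text
time: 16.02
tcp_pos: [496.2, 17.7, 277.7]
ee_rot: [0.659, -0.3, -0.285, 0.628]
force: [0.1, 0.1, -1.6]
gripper_width: 18.3
```

Run:
```python
from pour import *
now()
for p,x,z in ((1.4,-77,160),): print(p);to(*tool(case(x,0,z),-2.66,p))
```

```text
t 16.02 tcp [496.2  17.7 277.7] q [0.01 0.77 0.75 2.27 0.04 0.05] F [ 0.1  0.1 -1.6] w 18.3
scoop o [497.8  18.2 198. ] zyx [-0.045  1.214  0.007] lip [538.6  16.2 130. ]
1.4
shift [  2.1 -59.9 -14.8] turn [ 0.186 -0.002  0.005]
```

Force has fallen to 1.6 N, the weight of the empty scoop, so it has emptied. But joint 4 hit its limit and the lip drifted back to the bin's edge, so I need to check where the nuts fell. Backing the scoop off.

Run:
```python
from pour import *
for p,x,z in ((1.0,-90,170),(.5,-130,200),(0,-180,220),): print(p);to(*tool(case(x,0,z),-2.66,p))
```

```text
1.0
shift [ 1.9 -7.1 34. ] turn [-0.214 -0.002  0.004]
0.5
shift [ 1.6 72.2 92.2] turn [-0.714 -0.001  0.003]
0
shift [  1.4 160.4 114.1] turn [-1.214e+00 -1.000e-03  2.000e-03]
```

Emit:
servo_tool:
  series:
    - [2,-10,10,-0.08,0,0]
    - [2,-7,34,-0.214,0,0]
    - [2,20,55,-0.39,0,0]
    - [2,48,75,-0.56,0,0]
    - [2,72,92,-0.714,0,0]

```text
time: 16.65
tcp_pos: [378.7, 25.3, 286.1]
ee_rot: [-0.51, 0.514, 0.49, -0.485]
force: [-0.4, 0.1, 0.1]
gripper_width: 18.5
```

Run:
```python
from pour import *
now()
for p,x,z in ((0,-200,225),): print(p);to(*tool(case(x,-40,z),-2.66,p))
```

```text
t 16.65 tcp [378.7  25.3 286.1] q [ 0.07 -0.04 -0.16  1.44 -0.    0.12] F [-0.4  0.1  0.1] w 18.5
scoop o [432.8  23.3 227.5] zyx [-0.047  0.488  0.005] lip [508.4  19.7 203.8]
0
shift [-40.6  48.5  93.9] turn [-0.488 -0.002  0.003]
```

Emit:
servo_tool:
  series:
    - [-8,10,19,-0.1,0,0]
    - [-16,19,38,-0.2,0,0]
    - [-24,29,57,-0.3,0,0]
    - [-40,48,94,-0.488,-0.002,0.003]
    - [-40,48,94,-0.488,-0.002,0.003]

```text
time: 17.27
tcp_pos: [277.8, -10.3, 235.8]
ee_rot: [-0.368, 0.624, 0.593, -0.352]
force: [-0.2, -0.3, -1.8]
gripper_width: 18.4
```

Run:
```python
from pour import *
import pickle
now()
a=capture('scene');b=capture('top');w=capture('wrist')
pickle.dump((a,b,w),open('c2.pkl','wb'))
A=cv2.resize(a['img'][110:220,150:310,::-1],(480,330),interpolation=cv2.INTER_CUBIC)
B=cv2.resize(b['img'][115:235,80:235,::-1],(320,248),interpolation=cv2.INTER_CUBIC)
B2=cv2.resize(b['img'][145:205,160:240,::-1],(320,240),interpolation=cv2.INTER_CUBIC)
W=cv2.resize(w['img'][:,:,::-1],(360,270),interpolation=cv2.INTER_AREA)
im=np.zeros((600,800,3),np.uint8);im[:330,:480]=A;im[:248,480:]=B;im[250:490,480:]=B2;im[330:600,:360]=W
cv2.imwrite('pics/q2.png',im)
p0,_=a,0
```

```text
t 17.27 tcp [277.8 -10.3 235.8] q [-0.02 -0.63 -0.75  0.95 -0.02  0.03] F [-0.2 -0.3 -1.8] w 18.4
scoop o [353.2 -13.4 209.9] zyx [-0.046 -0.007 -0.   ] lip [431. -17. 225.]
```

View pics/q2.png

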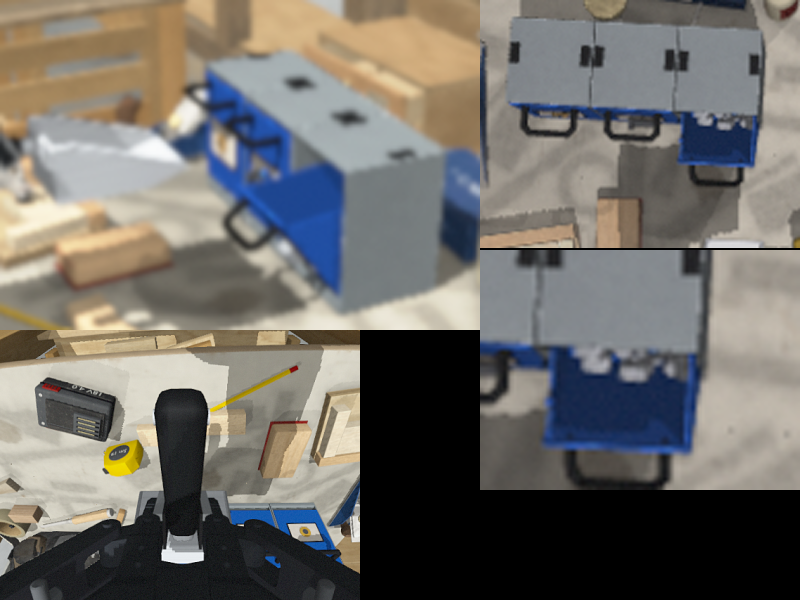

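The top crop shows bright nuts in the bottom of the bin against the back (about (590–660, 360)), and none on the table. I'll check the scoop's weight by averaging force readings, then take it back.

Run:
```python
from pour import *
f=[]
for i in range(8):
    c=capture('top'); f.append(np.array(get_state()['force']))
print(np.mean(f,0).round(2),np.std(f,0).round(2)); now()
np.save('top2.npy',c['img'])
def lipfor(o,phi): return np.array(o)+R.from_euler('z',np.radians(phi)).apply([78,0,14.5])
# bowl brightness texture in top view (nuts inside?)
S=R.from_euler('z',cyaw); o=np.array([353.2,-13.4,209.9])
q=pix(c,[o+S.apply(p) for p in([-44,-36,6],[-44,36,6],[40,36,6],[40,-36,6])]);print(q.round(0).tolist())
m=np.zeros(c['img'].shape[:2],np.uint8);cv2.fillPoly(m,[q.astype(np.int32)],1);print('bowl std',c['img'][m>0].std(0).round(1),c['img'][m>0].mean(0).round(0))
print('a');to(*tool(lipfor([430,-130,190],45),45,0))
print('b');to(*tool(lipfor([512.8,-241.8,120],105.6),105.6,0))
```

```text
[ 0.11  0.14 -1.59] [0.52 0.56 0.47]
t 17.82 tcp [283.6  -9.9 237.2] q [-0.01 -0.61 -0.74  0.95 -0.02  0.03] F [-0.2  0.2 -2.3] w 18.6
scoop o [358.8 -12.9 210.7] zyx [-0.046  0.002  0.   ] lip [436.7 -16.5 225. ]
[[214.0, 274.0], [189.0, 273.0], [190.0, 243.0], [216.0, 244.0]]
bowl std [37.5 37.8 38.6] [154. 154. 159.]
a
shift [-168.9   66.9  -79.4] turn [-0.004 -0.731 -0.395]
b
shift [-291.8  205.8 -189. ] turn [-0.006 -1.662 -0.897]
```

The mean is −1.59 N, exactly the 0.16 kg empty scoop. Returning it to its old place.

Emit:
servo_tool:
  series:
    - [-34,13,-16,0,-0.147,-0.079]
    - [-68,27,-32,0,-0.293,-0.158]
    - [-102,40,-48,0,-0.44,-0.237]
    - [-136,54,-64,0,-0.586,-0.316]
    - [-169,67,-79,-0.004,-0.731,-0.395]

```text
time: 18.45
tcp_pos: [371.5, -172.1, 218.4]
ee_rot: [-0.25, 0.411, 0.75, -0.455]
force: [1.1, 0.6, -0.9]
gripper_width: 18.4
```

Run:
```python
from pour import *
now()
def lipfor(o,phi): return np.array(o)+R.from_euler('z',np.radians(phi)).apply([78,0,14.5])
print('b');to(*tool(lipfor([512.8,-241.8,120],105.6),105.6,0))
```

```text
t 18.45 tcp [ 371.5 -172.1  218.4] q [-0.79 -0.07 -0.46  1.07  0.47 -1.33] F [ 1.1  0.6 -0.9] w 18.4
scoop o [ 434.3 -131.4  190.8] zyx [0.569 0.016 0.003] lip [500.2 -89.3 204.1]
b
shift [-206.8   91.6  -20.2] turn [-0.015 -1.126 -0.595]
```

Emit:
servo_tool:
  series:
    - [-26,12,-3,-0.002,-0.141,-0.074]
    - [-54,24,-6,-0.004,-0.293,-0.155]
    - [-83,37,-8,-0.006,-0.45,-0.238]
    - [-112,49,-11,-0.008,-0.608,-0.321]
    - [-140,60,-14,-0.01,-0.766,-0.405]

```text
time: 19.08
tcp_pos: [481.7, -270.1, 169.8]
ee_rot: [-0.034, 0.056, 0.856, -0.513]
force: [0.2, -0.8, -0.9]
gripper_width: 18.5
```

Run:
```python
from pour import *
now()
def lipfor(o,phi): return np.array(o)+R.from_euler('z',np.radians(phi)).apply([78,0,14.5])
print('b');to(*tool(lipfor([512.8,-241.8,40],105.6),105.6,0))
```

```text
t 19.07 tcp [ 481.7 -270.1  169.8] q [-0.74  0.52  0.17  1.52  0.4  -2.24] F [ 0.2 -0.8 -0.9] w 18.5
scoop o [ 490.9 -195.5  143.1] zyx [1.441 0.004 0.004] lip [ 501.1 -118.1  157.2]
b
shift [-57.2  73.6  81.3] turn [-0.004 -0.356 -0.187]
```

Emit:
servo_tool:
  series:
    - [-19,10,19,-0.001,-0.12,-0.062]
    - [-38,20,38,-0.003,-0.24,-0.125]
    - [-57,30,57,-0.004,-0.356,-0.187]
    - [-57,56,72,-0.004,-0.356,-0.187]
    - [-57,56,72,-0.004,-0.356,-0.187]

```text
time: 19.7
tcp_pos: [532.8, -313.7, 82.5]
ee_rot: [0.068, -0.117, 0.852, -0.506]
force: [-0.7, 0.3, -1.1]
gripper_width: 18.4
```

Run:
```python
from pour import *
now()
def lipfor(o,phi): return np.array(o)+R.from_euler('z',np.radians(phi)).apply([78,0,14.5])
for z in (10,0): print(z);to(*tool(lipfor([512.8,-241.8,z],105.6),105.6,0))
```

```text
t 19.7 tcp [ 532.8 -313.7   82.5] q [-0.68  0.8   0.46  1.65  0.28 -2.58] F [-0.7  0.3 -1.1] w 18.4
scoop o [ 512.  -241.2   56.4] zyx [ 1.844 -0.004  0.004] lip [ 491.  -166.1   71.3]
10
shift [-0.5 40.1 22.7] turn [ 0.004 -0.001  0.004]
0
shift [-0.5 48.9 27.5] turn [ 0.004 -0.001  0.004]
```

Down gently to about 1 mm above zero, then check the force.

Emit:
servo_tool:
  series:
    - [0,18,10,0.004,0,0.004]
    - [-0.5,34,19,0.004,0,0.004]
    - [-0.5,42,23.5,0.004,0,0.004]
    - [-0.5,46,26,0.004,0,0.004]
    - [-0.5,48,27,0.004,0,0.004]

```text
time: 20.32
tcp_pos: [533.5, -314.4, 27.8]
ee_rot: [0.07, -0.115, 0.851, -0.507]
force: [0.2, -0.9, -1.4]
gripper_width: 18.3
```

Emit:
servo_tool:
  series:
    - [0,0.5,0,0,0,0]
    - [0,0.5,0,0,0,0]

```text
time: 20.58
tcp_pos: [533.6, -314.3, 27.8]
ee_rot: [0.07, -0.114, 0.851, -0.508]
force: [0.1, 0.3, -1.7]
gripper_width: 18.3
```

Run:
```python
from pour import *
now()
```

```text
t 20.57 tcp [ 533.6 -314.3   27.8] q [-0.68  0.83  0.38  1.54  0.28 -2.58] F [ 0.1  0.3 -1.7] w 18.3
scoop o [ 513.1 -241.9    1.4] zyx [ 1.842e+00  1.000e-03 -1.000e-03] lip [ 492.2 -166.7   15.8]
```

Emit:
servo_tool:
  series:
    - [0,1.5,0.8,0,0,0]
    - [0,2,1.1,0,0,0]
    - [0,2,1.1,0,0,0]

```text
time: 20.95
tcp_pos: [533.9, -314.5, 26.5]
ee_rot: [0.07, -0.114, 0.851, -0.508]
force: [0.1, -1.1, 6.5]
gripper_width: 18.5
```

Emit:
servo_tool:
  series:
    - [0,0,0,0,0,0]
    - [0,0,0,0,0,0]
    - [0,0,0,0,0,0]
    - [0,0,0,0,0,0]
  hand: 50

```text
time: 21.45
tcp_pos: [533.9, -314.4, 26.4]
ee_rot: [0.07, -0.114, 0.851, -0.508]
force: [-0.6, -0.2, -0.7]
gripper_width: 50.1
```

Emit:
servo_tool:
  series:
    - [0,-25,0,0,0,0]
    - [0,-60,0,0,0,0]
    - [0,-110,0,0,0,0]
    - [0,-165,0,0,0,0]
    - [0,-210,0,0,0,0]

```text
time: 22.08
tcp_pos: [557.9, -404.7, 200.1]
ee_rot: [0.072, -0.112, 0.85, -0.51]
force: [1.2, -0.5, 0.7]
gripper_width: 50.0
```

Run:
```python
from h import *
s=get_state();print(s['time'],np.round(s['tcp_pos'],1),np.round(s['q'],2))
Y=np.array([-np.sin(cyaw),np.cos(cyaw),0])
H=np.array([638,13.4,36.])
for sg in(0,np.pi):
    T=R.from_rotvec(-0.6*Y)*down(cyaw+sg)
    to([440,-40,260],T)
```

```text
22.075 [ 557.9 -404.7  200.1] [-0.75  1.01  1.22  2.2   0.26 -2.64]
shift [  16.9  127.1 -366.1] turn [ 0.948 -2.716 -0.823]
shift [  16.9  127.1 -366.1] turn [0.566 0.154 0.653]
```

The scoop is set down and released. I'll go back to the pull with a half-turned grasp.

Run:
```python
from h import *
q=np.array([0.679,0.193,0.227,-0.671]); T=R.from_quat(q)*R.from_rotvec([0,np.pi,0])
to([429.8,22.6,221.8],T)
```

```text
shift [  10.5  190.5 -403.8] turn [0.564 0.157 0.657]
```

Emit:
servo_tool:
  series:
    - [1.4,25,-54,0.076,0.021,0.088]
    - [2.8,51,-109,0.152,0.042,0.177]
    - [4.2,77,-163,0.228,0.063,0.266]
    - [5.6,102,-218,0.305,0.085,0.355]
    - [7,128,-270,0.38,0.105,0.44]
  hand: 28

```text
time: 22.7
tcp_pos: [527.3, -269.1, 214.2]
ee_rot: [0.137, 0.065, 0.773, -0.616]
force: [0.6, 0.9, 1.2]
gripper_width: 28.0
```

Run:
```python
from h import *
s=get_state();print(s['time'],np.round(s['tcp_pos'],1),np.round(s['q'],2))
q=np.array([0.679,0.193,0.227,-0.671]); T=R.from_quat(q)*R.from_rotvec([0,np.pi,0])
to([429.8,22.6,221.8],T)
```

```text
22.7 [ 527.3 -269.1  214.2] [-0.66  0.29 -0.01  1.19  0.36 -2.32]
shift [  71.2   34.6 -297.3] turn [0.262 0.076 0.318]
```

Emit:
servo_tool:
  series:
    - [14,7,-59,0.052,0.015,0.064]
    - [28,14,-119,0.105,0.03,0.127]
    - [43,21,-178,0.157,0.045,0.19]
    - [57,28,-238,0.21,0.06,0.254]
    - [71,34.6,-297,0.262,0.076,0.318]

```text
time: 23.32
tcp_pos: [435.1, 5.6, 220.7]
ee_rot: [-0.189, -0.216, -0.677, 0.678]
force: [1.6, 0.2, 1.3]
gripper_width: 27.8
```

Emit:
servo_tool:
  series:
    - [0,0,0,0,0,0]
    - [0,0,0,0,0,0]

```text
time: 23.58
tcp_pos: [435.2, 6.3, 221.2]
ee_rot: [-0.19, -0.215, -0.677, 0.678]
force: [0.5, -1.2, -0.0]
gripper_width: 27.8
```

Run:
```python
from h import *
s=get_state();print(s['time'],np.round(s['tcp_pos'],1),np.round(s['q'],2))
q=np.array([0.679,0.193,0.227,-0.671]); T=R.from_quat(q)*R.from_rotvec([0,np.pi,0])
to([429.8,22.6,221.8],T); to([532.7,17.9,71.6],T)
# bin bar position as seen by wrist cam: project expected bar at 0.6/0.62 and sample darkness
c=capture('wrist'); H=np.array([638,13.4,36.]); Z=R.from_euler('z',cyaw)
g=cv2.cvtColor(c['img'],cv2.COLOR_RGB2GRAY)
for th in(.4,.5,.56,.6,.64,.7):
    x=-67*np.cos(th)-118*np.sin(th); z=118*np.cos(th)-67*np.sin(th)
    P=[H+Z.apply([x,y,z]) for y in(-14,14)]
    uv=pix(c,P); print(th,uv.round(0).tolist(),[int(g[int(v),int(u)]) if 0<=v<384 and 0<=u<512 else None for u,v in uv])
```

```text
23.575 [435.2   6.3 221.2] [ 0.04 -0.34 -0.74  0.59 -0.03 -1.51]
shift [  4.7  -3.6 -16.2] turn [0.013 0.009 0.022]
shift [  1.  178.4 -13.5] turn [0.013 0.009 0.022]
0.4 [[235.0, 179.0], [235.0, 207.0]] [202, 80]
0.5 [[248.0, 178.0], [248.0, 206.0]] [164, 104]
0.56 [[256.0, 177.0], [256.0, 205.0]] [125, 112]
0.6 [[261.0, 177.0], [260.0, 204.0]] [36, 31]
0.64 [[265.0, 176.0], [265.0, 203.0]] [40, 21]
0.7 [[272.0, 175.0], [271.0, 202.0]] [176, 115]
```

The wrist image shows the bar dark at tilts 0.60–0.64, so the bin is at about 0.62 as expected. Aligning and approaching.

Emit:
servo_tool:
  series:
    - [4,30,-14,0.013,0.009,0.022]
    - [3,80,-14,0.013,0.009,0.022]
    - [2,125,-14,0.013,0.009,0.022]
    - [1,155,-13.5,0.013,0.009,0.022]
    - [1,176,-13.5,0.013,0.009,0.022]

```text
time: 24.25
tcp_pos: [532.8, 13.5, 71.4]
ee_rot: [-0.189, -0.228, -0.671, 0.68]
force: [0.4, 0.3, -0.2]
gripper_width: 28.0
```

Emit:
servo_tool:
  series:
    - [0,0,0,0,0,0]
    - [0,0,0,0,0,0]
    - [0,0,0,0,0,0]
    - [0,0,0,0,0,0]
    - [0,0,0,0,0,0]
  hand: 0
  grip_force: 60

```text
time: 24.88
tcp_pos: [534.6, 10.9, 73.2]
ee_rot: [-0.189, -0.231, -0.669, 0.681]
force: [11.1, -8.2, -7.4]
gripper_width: 8.1
```

```bash
python3 arc.py 0.61 .5 .4 .3 .2 .1 .03 0 -0.02
```

```text
24.875 [534.6  10.9  73.2] 8.05538699851678 [11.1 -8.2 -7.4]
0.5 [-10.2  -6.5  -0.1] [ 0.001 -0.001 -0.11 ]
0.4 [-20.  -11.4  -0.2] [ 0.003 -0.002 -0.21 ]
0.3 [-30.2 -15.2  -0.3] [ 0.004 -0.002 -0.31 ]
0.2 [-40.8 -18.1  -0.4] [ 0.005 -0.003 -0.41 ]
0.1 [-51.7 -19.9  -0.5] [ 0.007 -0.004 -0.51 ]
0.03 [-59.3 -20.4  -0.6] [ 0.008 -0.004 -0.58 ]
0.0 [-62.6 -20.5  -0.7] [ 0.008 -0.004 -0.61 ]
-0.02 [-64.8 -20.5  -0.7] [ 0.008 -0.005 -0.63 ]
```

Emit:
servo_tool:
  series:
    - [-5,-3.3,0,0,0,-0.055]
    - [-10.2,-6.5,0,0.001,-0.001,-0.11]
    - [-15,-9,0,0.002,-0.001,-0.16]
    - [-20,-11.4,0,0.003,-0.002,-0.21]
    - [-25,-13.4,0,0.003,-0.002,-0.26]

```text
time: 25.5
tcp_pos: [548.8, 9.9, 100.0]
ee_rot: [-0.1, -0.142, -0.693, 0.7]
force: [13.7, 5.5, -16.1]
gripper_width: 7.7
```

```bash
python3 arc.py 0.35 .3 .25 .2 .15 .1 .03 0 -0.02
```

```text
25.5 [548.8   9.9 100. ] 7.69648376559087 [ 13.7   5.5 -16.1]
0.3 [-4.6 -3.  -0. ] [ 0.001 -0.    -0.05 ]
0.25 [-9.3 -5.8 -0.1] [ 0.001 -0.001 -0.1  ]
0.2 [-14.2  -8.3  -0.2] [ 0.002 -0.001 -0.15 ]
0.15 [-19.2 -10.6  -0.2] [ 0.003 -0.001 -0.2  ]
0.1 [-24.3 -12.6  -0.3] [ 0.003 -0.001 -0.25 ]
0.03 [-31.5 -15.   -0.4] [ 0.004 -0.002 -0.32 ]
0.0 [-34.7 -15.8  -0.4] [ 0.005 -0.002 -0.35 ]
-0.02 [-36.8 -16.4  -0.4] [ 0.005 -0.002 -0.37 ]
```

Emit:
servo_tool:
  series:
    - [-5,-3.2,0,0,0,-0.055]
    - [-10.5,-6.4,0,0,0,-0.11]
    - [-16,-9.2,0,0,0,-0.165]
    - [-21.5,-11.5,0,0,0,-0.22]
    - [-25,-13,0,0,0,-0.255]

```text
time: 26.12
tcp_pos: [567.4, 9.1, 120.2]
ee_rot: [0.008, 0.052, 0.706, -0.706]
force: [6.5, 8.4, -14.7]
gripper_width: 7.5
```

```bash
python3 arc.py 0.07 .03 0 -0.02 -0.04
python3 - <<'E'
from h import *
print(Rt().as_matrix().round(3))
s=get_state(); T=down(cyaw+np.pi); to([571.3,16,124.8],T)
E
```

```text
26.125 [567.4   9.1 120.2] 7.499965089989156 [  6.5   8.4 -14.7]
0.03 [-3.6 -2.4 -0.1] [ 0.001  0.    -0.04 ]
0.0 [-6.4 -4.2 -0.1] [ 0.001  0.    -0.07 ]
-0.02 [-8.3 -5.3 -0.1] [ 0.001  0.    -0.09 ]
-0.04 [-10.2  -6.4  -0.2] [ 0.002  0.    -0.11 ]
[[-0.994  0.085 -0.062]
 [ 0.062 -0.002 -0.998]
 [-0.085 -0.996 -0.003]]
shift [-3.8 -4.3 -7.2] turn [ 0.003 -0.015 -0.085]
```

Emit:
servo_tool:
  series:
    - [-3,-2,0,0,0,-0.04]
    - [-6,-4,0,0,0,-0.085]
    - [-9,-4.5,0,0,0,-0.085]
    - [-11,-4.5,0,0,0,-0.085]
    - [-11,-4.5,0,0,0,-0.085]

```text
time: 26.75
tcp_pos: [571.1, 9.0, 123.8]
ee_rot: [-0.027, 0.017, 0.709, -0.705]
force: [-18.0, 9.9, -7.1]
gripper_width: 7.7
```

```bash
python3 arc.py 0
python3 - <<'E'
from h import *
to([571.3,16,124.8],down(cyaw+np.pi))
E
```

```text
26.75 [571.1   9.  123.8] 7.712950951026882 [-18.    9.9  -7.1]
shift [ 0.3 -0.9 -7. ] turn [ 0.006 -0.016  0.013]
```

It is blocked at 18 N with the pull exactly where it was when shut (571.1 against 571.3). Releasing and withdrawing upward.

Emit:
servo_tool:
  series:
    - [0,0,0,0,0,0]
    - [0,0,0,0,0,0]
    - [0,0,0,0,0,0]
  hand: 28

```text
time: 27.12
tcp_pos: [571.9, 8.3, 124.8]
ee_rot: [-0.026, 0.018, 0.709, -0.704]
force: [-0.5, 0.6, -0.2]
gripper_width: 27.9
```

Emit:
servo_tool:
  series:
    - [0,-20,0,0,0,0]
    - [0,-50,0,0,0,0]
    - [0,-90,0,0,0,0]
    - [40,-130,0,0,0,0]
    - [80,-150,0,0,0,0]

```text
time: 27.75
tcp_pos: [493.9, 12.2, 278.0]
ee_rot: [-0.025, 0.02, 0.709, -0.704]
force: [-0.1, 0.5, 0.4]
gripper_width: 27.9
```

Emit:
servo_tool:
  series:
    - [50,-10,0,0,0,0]
    - [100,-20,0,0,0,0]
    - [150,-30,0,0,0,0]
    - [150,-30,0,0,0,0]
    - [150,-30,0,0,0,0]

```text
time: 28.38
tcp_pos: [345.1, 21.4, 309.7]
ee_rot: [-0.024, 0.021, 0.709, -0.704]
force: [-0.4, 0.7, 0.0]
gripper_width: 28.1
```

Run:
```python
from pour import *
import pickle
s=get_state();print(s['time'],np.round(s['tcp_pos'],1),np.round(s['force'],1))
a0,b0=pickle.load(open('c0.pkl','rb'))
Z=R.from_euler('z',cyaw)
for n,old in(('top',b0),('scene',a0)):
    c=capture(n); cv2.imwrite(f'pics/f_{n}.png',c['img'][:,:,::-1])
    g=cv2.cvtColor(c['img'],cv2.COLOR_RGB2GRAY)
    d=cv2.absdiff(g,cv2.cvtColor(old['img'],cv2.COLOR_RGB2GRAY))
    for nm,P in dict(bin=[[570,-46,154],[570,75,154],[612,75,176],[607,-46,176]],scoop=[[460,-430,30],[460,-160,30],[580,-160,30],[580,-430,30]],tape=[[415,-175,40],[415,-90,40],[460,-90,40],[460,-175,40]]).items():
        uv=pix(c,P); x0,y0=np.maximum(uv.min(0),0).astype(int); x1,y1=uv.max(0).astype(int)+1
        r=d[y0:y1,x0:x1]; print(n,nm,(x0,y0,x1,y1),'meandiff',r.mean().round(1),'frac>40',(r>40).mean().round(3))
    for th in(0,.05,.13,.2):
        x=-67*np.cos(th)-118*np.sin(th); z=118*np.cos(th)-67*np.sin(th)
        uv=pix(c,[H+Z.apply([x,y,z]) for y in(-20,-10,0,10,20)]).round().astype(int)
        print(n,th,[int(g[v,u]) for u,v in uv])
```

```text
28.375 [345.1  21.4 309.7] [-0.4  0.7  0. ]
top bin (np.int64(173), np.int64(168), np.int64(215), np.int64(184)) meandiff 28.6 frac>40 0.379
top scoop (np.int64(251), np.int64(184), np.int64(335), np.int64(222)) meandiff 27.6 frac>40 0.351
top tape (np.int64(229), np.int64(221), np.int64(257), np.int64(236)) meandiff 0.9 frac>40 0.0
top 0 [38, 39, 36, 36, 36]
top 0.05 [125, 133, 141, 107, 111]
top 0.13 [140, 142, 140, 154, 156]
top 0.2 [143, 145, 149, 154, 157]
scene bin (np.int64(235), np.int64(152), np.int64(265), np.int64(176)) meandiff 23.4 frac>40 0.181
scene scoop (np.int64(240), np.int64(226), np.int64(336), np.int64(297)) meandiff 39.5 frac>40 0.432
scene tape (np.int64(215), np.int64(223), np.int64(244), np.int64(243)) meandiff 5.9 frac>40 0.05
scene 0 [38, 37, 39, 43, 36]
scene 0.05 [45, 48, 66, 109, 109]
scene 0.13 [75, 110, 107, 105, 87]
scene 0.2 [118, 123, 87, 63, 58]
```

Both cameras put the bar at tilt 0: it is dark there and bright at 0.05. I've used all my picture views, so I'll check the scoop by its handle blob in code.

Run:
```python
from pour import *
import pickle
a0,b0=pickle.load(open('c0.pkl','rb'))
for n,old,z in(('top',b0,58),('scene',a0,58)):
    new=cv2.imread(f'pics/f_{n}.png')[:,:,::-1]
    for im in(old['img'],new):
        m=(im.max(2)<48).astype(np.uint8)
        P=pix(old,[[490,-420,55],[490,-300,55],[600,-300,55],[600,-420,55]]); x0,y0=P.min(0).astype(int); x1,y1=P.max(0).astype(int)
        k=np.zeros_like(m);k[y0:y1,x0:x1]=m[y0:y1,x0:x1]
        nn,l,st,ce=cv2.connectedComponentsWithStats(k); i=1+st[1:,4].argmax()
        pts=np.argwhere(l==i)[:,::-1].astype(np.float32); e=cv2.fitLine(pts,2,0,.01,.01).ravel()
        print(n,st[i],ce[i].round(1),'world',onz(old,ce[i],z).round(1),'dir',e[:2].round(3))
s=get_state();print(s['time'],np.round(s['qvel'],3),np.round(s['force'],1))
```

```text
top [299 190  30  12 154] [313.8 195.4] world [ 544.1 -357.5   58. ] dir [ 0.966 -0.258]
top [299 189  30  12 143] [313.4 194.7] world [ 546.3 -356.4   58. ] dir [ 0.962 -0.273]
scene [292 253  32  18 195] [307.4 261.4] world [ 539.  -364.6   58. ] dir [0.909 0.418]
scene [293 253  31  18 164] [307.1 260.9] world [ 539.5 -362.9   58. ] dir [0.908 0.418]
28.475 [ 0.     0.012 -0.002  0.003  0.     0.   ] [ 0.4  0.7 -0.1]
```

The scoop stands where it started, within about 2 mm and at the same angle in both views. The arm is clear. Handing in.

```bash
python3 -c "
from plant import *
print(hand_in())"
```

```text
the job is handed in; nothing more can be done
None
```

I opened the nut bin, poured in the nuts from the scoop, set the empty scoop back where it had stood, pressed the bin shut and handed in at about 28.5 s. `hand_in()` gives no verdict.

**Last checks**
- **Scoop empty:** its mean weight after the pour was 1.59 N, which matches the empty 0.16 kg scoop.
- **Nuts:** the top view showed nuts in the bottom of the bin and none on the table. I did not count all six one by one.
- **Bin shut:** the pull came back to 571.1 mm, against 571.3 mm when shut at the start, and resisted at 18 N. After I let go, both cameras put its bar at tilt 0.
- **Scoop standing:** the handle position and angle matched the start within about 2 mm in both cameras.
- **Bystanders:** I compared only the tape measure's area before and after, and saw little change. I did not check the other four pieces or the two neighbouring bins separately at the end; I never reached for any of them.

**What went wrong or disagreed**
- The fingertips appeared to sit about 12 mm behind the TCP, not 11 mm ahead as stated. The first grasp at the pull closed above the bar. Going about 23 mm lower worked.
- Late in the pour, joint 4 reached its limit and the scoop lip drifted about 25 mm back to the bin's edge. No nuts were seen on the table afterwards.
- I used all 12 picture views, so the final checks were done by image code, not by eye.

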